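# Nest three glaze pans on one spring-catch hook, largest first

## Robot

A 6-joint arm with a two-finger parallel gripper is mounted at the origin on a cart in front of the work surface, level with it; the furniture and walls round the work are solid. World frame = base frame: x ahead of the robot, y to its left, z up, the work surface at z = 0. Lengths are in m, angles in rad, forces in N, time in s.
With the tool pointing down it reaches from about 0.425 to 0.95 m from the base axis. Payload 3.5 kg.
Tool frame: the origin (TCP) lies midway between the tips of the shut fingers; the grasp point (between the pads) lies 19 mm behind it; z points along the fingers, y is the line along which they close (so a half turn about z gives the same grasp; the last joint's range is limited). The gripper opens to 85 mm and grips with 20 to 120 N. Pads are 22 mm wide; open, the fingers measure 114 mm over their backs; the gripper's body (76 mm by 85 mm) begins 54 mm behind the grasp point. The pads swing forward as they close: fully open they stand 13 mm farther back than shut.
Start: joints at [1.19, 0.286, 1.577, -0, 1.279, -0.15], TCP at [0.154, 0.657, 0.231] pointing down, gripper open.
Joint ranges: [-2.77, 2.77], [-0.9, 2.22], [0.21, 2.48], [-1.53, 4.67], [0.24, 2.81], [-2.84, 2.84]. Speed limits (rad/s): [2.79, 2.79, 3.14, 3.14, 3.14, 3.14].

## Interface

Orientations are given as a unit quaternion [x, y, z, w].
In Python, from bench import r, eyes gives the robot as it stands.
- The arm moves only by the shell command python3 -m inch 'ROWS' [FORCE]. ROWS is text: rows parted by semicolons, each of 7 numbers parted by spaces: the shift along the world's x, y, z in units of 25 mm (1.0 is 25 mm), then the turn, a rotation vector about the world's x, y, z in rad, then the finger opening in mm, from 0 to 85.4. In form: tx ty tz rx ry rz fingers; .... A call has 1 to 20 rows; each row shifts and turns the commanded pose from where the row before left it; what a row does not reach is not made up. A row lasts 1/12 s, in which the tool goes at most 41.7 mm and 7.16 degrees, less where a joint would pass 70% of its speed; a pose out of reach is approached as far as the arm can. A call is refused whole if a number of a shift passes 1 or a number of a turn 0.125, either way. A call with a gripper value outside its range is refused whole. The fingers move at their own pace and stop on an object; FORCE is the grip in N (left out, the last holds). Time passes only in rows, so rows that do not move let the fingers close. It gives the time, the measured TCP pose, the force, the opening and the grip force at its end, in the units of the state.
- r.get_obs(): the state, without advancing time (a new reading comes with each control period).
- eyes.camera(name): name is "scene" or "top"; returns (picture, depth): 420x560x3 uint8, red, green, blue; 420x560 float32, m along the optical axis (not along the pixel's ray), 0 where there is no reading.
- eyes.calibration(name): a dict with "fx", "fy", "cx", "cy" (pixels), "k1" (the pictures are not rectified: a ray, as slopes to the right and down, at radius r is drawn at 1 + k1 r^2 times it, then the intrinsics apply), "rvec" (rotation vector, rad) and "tvec" (3), from world to camera coordinates, as OpenCV has them. Camera axes: x right, y down, z forward; pixel columns grow to the right and rows downward; lengths in m; the calibration is good to about 2 mm. A picture is of the moment at which its call begins. calibration takes no time and is no camera call.
- r.finish_job(): hands the job in; it is judged then, once.
The state is a dict: "time": time; "joints": joint angles; "qvel": joint speeds; "tau": joint torques, N m; "tool_pos": TCP position; "tool_rot": TCP orientation; "contact_force": force on the tool from outside, world axes, zero at the start; "ft_torque": the same for the moment, N m; "width": opening from 0.0 (shut) to 1.0 (fully open); "gripper_force": force on a finger pad.
Only numpy, scipy, OpenCV 4.12 (cv2) and the standard library are available. Lean on these libraries where they do the work, as an engineer would, in place of code of your own. Each camera call takes 0.05 s, during which the arm holds its last target. There are 200 camera calls.

## Task

Take the three white glaze pans off the wooden drying rack and hang them by their handle eyes on the hook of the grey stand, one at a time: the large one first, then the medium, then the small, open side away from the stand as on the rack. Push each one past the sprung catch and gently home, against the stop or the handle before it, so that the bowls nest and the catch springs up in front of the last; never force them, don't drop one, and leave the jars where they stand.

Things in the scene. Friction and masses are not known exactly. Their poses are not given: they have to be found in the camera images.
- pan_large: large pan: white bowl 96 mm across, 44 deep, blue rim, wooden handle, 300 g +-25%. Origin: centre of the 14 mm eye through the handle's end along x. Handle end 24 thick (x), 30 wide (y, flat sides: grip here), 14 mm above to 18 below the origin. z up. Bowl axis along x, 110 mm below; it opens to -x, rim 10 before, bottom 34 behind the origin; lowest point 158 below.
- pan_medium: medium pan: white bowl 74 mm across, 44 deep, blue rim, wooden handle, 220 g +-25%. Origin: centre of the 14 mm eye through the handle's end along x. Handle end and axes as on the large pan; bowl axis 110 mm below too, lowest point 147 mm below the origin. Hangs on any of the rack's pegs.
- pan_small: small pan: white bowl 52 mm across, 44 deep, blue rim, wooden handle, 150 g +-25%. Origin: centre of the 14 mm eye through the handle's end along x. Handle end and axes as on the large pan; bowl axis 110 mm below too, lowest point 136 mm below the origin. Hangs on any of the rack's pegs.
- drying_rack: fixed wooden rack, rail 348 mm long (y), top at 239 mm; origin on the table under the rail. Three level 10 mm pegs point to -x at y = -100, 0, 100, axis 225 mm up, tips 55 mm before the origin. One pan hangs on each (any order), x along the rack's x, eye about 30 mm before the origin, its top on the peg: lift 2 mm and draw off along -x (40 mm frees it).
- hook_stand: fixed stand with the hook: grey foot 165 x 90 mm, post at x = +72 mm with a black clamp. Origin on the table under the hook's line; the hook points to -x. The hook's steel rod is clamped more or less far out: the front face of its dark stop collar is anywhere from x = 0 to -60 mm, to be felt, not measured.
- hook_line (a point): point on the rod's axis, 225 mm above the stand's origin, axes as the stand. Rod level, along x, 10 mm thick; round tip 128 mm before the collar's face. An eye meets the catch with its centre about 108 mm before the collar. It is past when the handle's front is under 75 mm from the collar, so three handles (72 mm) fit only if each is pushed home. A hanging eye rests 2 mm below the axis.
- catch (a joint): brass sprung catch in the top of the rod near its tip (rad): 0 = up, holding pans on; about 0.3 = pushed flush with the rod. Its slope faces the tip: an eye pushed along the rod presses it down (3 to 8 N), and it springs up behind the handle. It cannot be passed the other way.
- rinse_jar: bystander: clear rinsing jar, 54 x 61 mm; origin under its middle
- pigment_jar_05: bystander: small pigment jar, olive with a white lid, 39 x 46 mm; origin under its middle
- pigment_jar_06: bystander: small pigment jar, black with a cream lid, 38 x 54 mm; origin under its middle
- pigment_jar_07: bystander: small pigment jar, green with a white lid, 41 x 42 mm; origin under its middle
- pigment_jar_08: bystander: small pigment jar, brown with a cream lid, 38 x 47 mm; origin under its middle

How it is judged:
By the outcome, as a careful person would: the job done as asked, in the order asked, and still so for the second after the job is handed in, with the robot touching nothing.
It also fails if it takes over 72 s, if anything falls off the work surface, if the arm or the gripper's body presses on something with over 40 N, if the wrist force passes 120 N, or if a joint passes its speed limit or range.

## Working session

There is one attempt and no reset: what is moved stays moved. The work goes in short steps, Python scripts to look and compute and a shell command to move; the robot and the scene stay as the last step left them, time stands still between calls to the robot, and variables do not carry over. Pictures are saved under pics/ and viewed, at most 10 in all, crops included, and the job is handed in when it is done.

```bash
ls; mkdir -p pics
cat > h.py <<'E'
import numpy as np,cv2
from scipy.spatial.transform import Rotation as R
from bench import r,eyes
def pts(name,depth):
    c=eyes.calibration(name)
    v,u=np.mgrid[0:depth.shape[0],0:depth.shape[1]]
    K=np.array([[c['fx'],0,c['cx']],[0,c['fy'],c['cy']],[0,0,1]])
    p=cv2.undistortPoints(np.stack([u,v],-1).reshape(-1,1,2).astype(np.float64),K,np.array([c['k1'],0,0,0.]))
    p=p.reshape(*depth.shape,2)
    P=np.dstack([p[...,0]*depth,p[...,1]*depth,depth])
    M=R.from_rotvec(np.ravel(c['rvec'])).as_matrix()
    return (P-np.ravel(c['tvec']))@M
E
python3 - <<'E'
from h import *
for n in('scene','top'):
    p,d=eyes.camera(n); cv2.imwrite(f'pics/{n}0.png',p[...,::-1]); np.savez(f'{n}0.npz',p=p,d=d,X=pts(n,d))
    c=eyes.calibration(n);print(c)
o=r.get_obs();print(o)
E
```

```text
pics
{'fx': 449.9742503202865, 'fy': 449.9742503202865, 'cx': 280.1852583093471, 'cy': 204.81871755525447, 'k1': -0.13257042132734403, 'rvec': array([ 2.08487444, -0.92475152,  0.45385001]), 'tvec': array([-0.32011758,  0.38433476,  0.8086651 ])}
{'fx': 530.3722456665341, 'fy': 530.3722456665341, 'cx': 277.8983800184353, 'cy': 213.09900440326211, 'k1': -0.04327804480165145, 'rvec': array([ 2.12715789, -2.18503306,  0.09591062]), 'tvec': array([0.08378847, 0.54708831, 1.48520465])}
{'time': 0.1, 'joints': array([ 1.18998795e+00,  2.87128601e-01,  1.57806438e+00,  1.43043139e-05,
        1.27862581e+00, -1.49994470e-01]), 'qvel': array([-0.00055353, -0.00232415, -0.00196284,  0.00075014, -0.00150565,
        0.00050436]), 'tau': array([ 6.30588038e-04, -4.07301199e+01, -2.93698597e+01, -8.34039474e-05,
        3.47433161e-03,  7.01611270e-06]), 'tool_pos': array([0.15415312, 0.65653134, 0.23003287]), 'tool_rot': array([ 1.15152925e-01,  9.93347152e-01, -1.07230088e-03, -2.98561129e-04]), 'contact_force': array([ 0.47715565, -0.24084912,  0.14794473]), 'ft_torque': array([-0.05729104, -0.02465924,  0.01276039]), 'gripper_force': 0.0, 'width': 1.0017635067844597}
```

View pics/scene0.png

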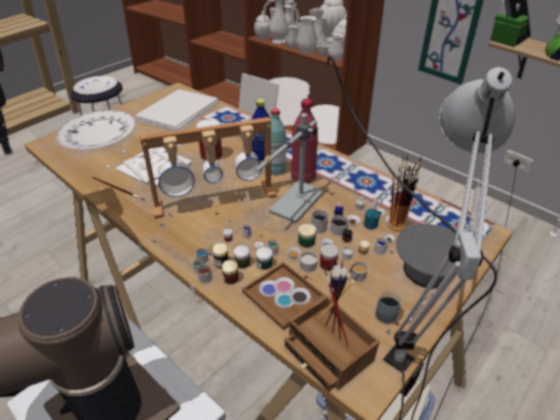

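View pics/top0.png

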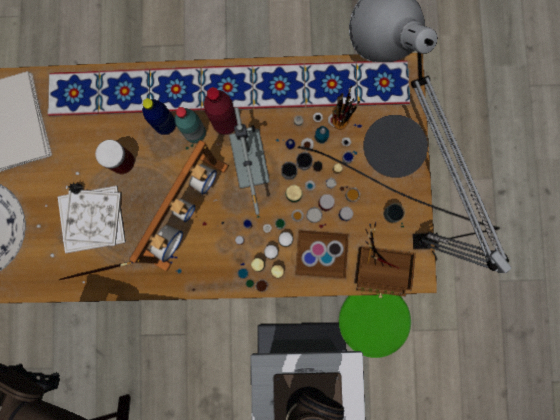

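The overview shows the rack running from about (200,150) to (135,262) in the top view. The large pan hangs on the near end at (165,245), the small in the middle and the medium at the far end (203,178). The stand's rod runs from about (247,150) to the tip at (257,213). Next I'll measure the rack, rod and handles in 3D.

Run:
```python
from h import *
t=np.load('top0.npz');s=np.load('scene0.npz')
c=np.hstack([cv2.resize(t['p'][130:275,120:220],None,fx=4,fy=4,interpolation=2),cv2.resize(t['p'][130:275,215:315],None,fx=4,fy=4,interpolation=2)])
cv2.imwrite('pics/c1.png',c[...,::-1])
cv2.imwrite('pics/c2.png',cv2.resize(s['p'][95:225,130:330],None,fx=4,fy=4,interpolation=2)[...,::-1])
X=t['X']
for (u,v) in [(300,280),(200,150),(168,205),(137,260),(247,155),(250,180),(256,205),(245,130)]: print(u,v,X[v,u].round(3))
m=(X[...,2]>.225)&(X[...,2]<.25)
sub=np.zeros(m.shape,bool);sub[130:275,120:290]=1
v,u=np.nonzero(m&sub)
n,l,st,ce=cv2.connectedComponentsWithStats((m&sub).astype(np.uint8))
for i in range(1,n):
    if st[i,4]>5: q=X[l==i];print(st[i],q.mean(0).round(3),q.min(0).round(3),q.max(0).round(3))
```

```text
300 280 [ 0.357  0.011 -0.001]
200 150 [0.692 0.257 0.236]
168 205 [0.554 0.337 0.242]
137 260 [0.42  0.419 0.226]
247 155 [0.678 0.14  0.225]
250 180 [0.612 0.133 0.23 ]
256 205 [0.549 0.119 0.231]
245 130 [0.738 0.142 0.24 ]
[234 130  25  85 408] [0.651 0.139 0.233] [0.526 0.115 0.225] [0.739 0.17  0.25 ]
[ 130  140   77  122 1598] [0.559 0.331 0.237] [0.418 0.243 0.225] [0.716 0.434 0.248]
```

View pics/c1.png

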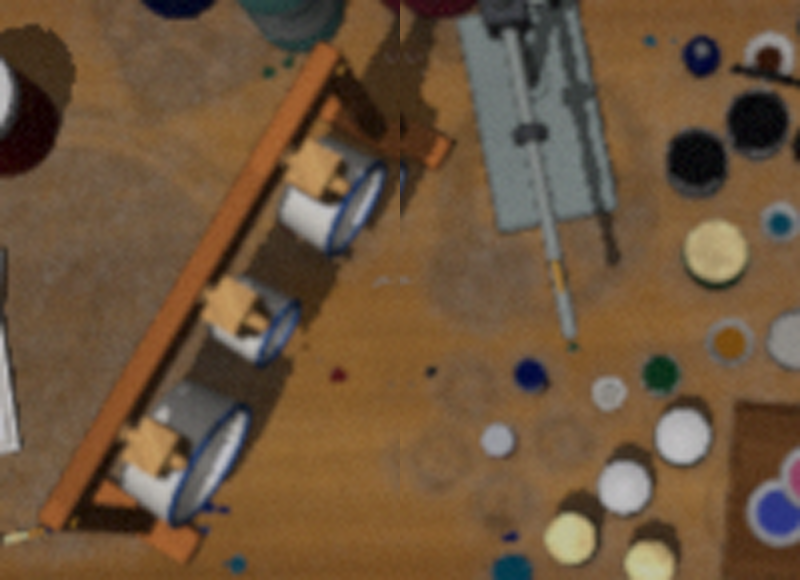

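View pics/c2.png

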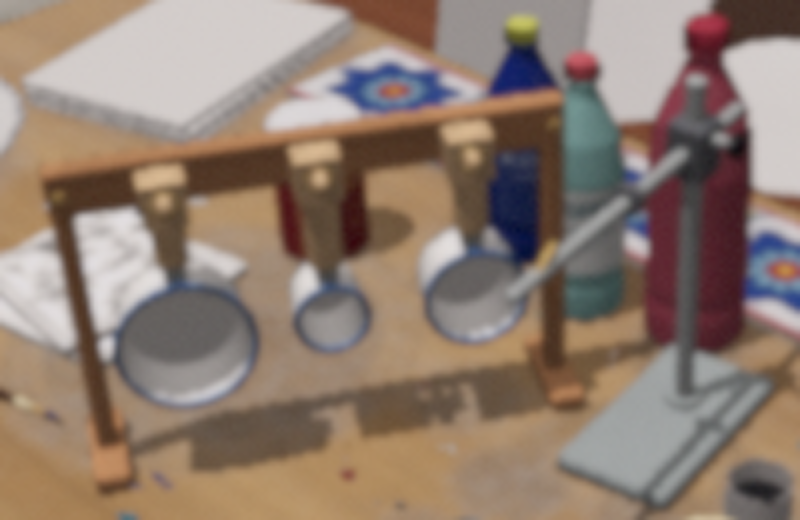

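```bash
cat >> h.py <<'E'
def ray(name,u,v,z):
    c=eyes.calibration(name)
    K=np.array([[c['fx'],0,c['cx']],[0,c['fy'],c['cy']],[0,0,1]])
    p=cv2.undistortPoints(np.array([[[u,v]]],float),K,np.array([c['k1'],0,0,0.])).ravel()
    M=R.from_rotvec(np.ravel(c['rvec'])).as_matrix(); o=-M.T@np.ravel(c['tvec']); d=M.T@np.r_[p,1]
    return o+d*(z-o[2])/d[2]
E
python3 - <<'E'
from h import *
f=lambda n,u,v,z:ray(n,u,v,z)
T=lambda x,y,z,o=120,dx=0:f('top',(x-dx+.5)/4-.5+o,(y+.5)/4-.5+130,z)
S=lambda x,y,z:f('scene',(x+.5)/4-.5+130,(y+.5)/4-.5+95,z)
a=T(50,522,.239);b=T(330,45,.239);print('rail',a.round(4),b.round(4),np.linalg.norm(b-a))
d=(b-a)/np.linalg.norm(b-a);print('rack y ang',np.degrees(np.arctan2(*-d[1::-1])),np.degrees(np.arctan2(d[1],d[0])))
for n,p,q in(('L',(152,447),(162,175)),('S',(232,305),(315,150)),('M',(316,168),(468,130))):print(n,T(*p,.237).round(4),S(*q,.237).round(4))
tip=T(571,335,.225,215,400);col=T(530,132,.23,215,400);cl=T(513,40,.23,215,400)
print('rod',tip.round(4),col.round(4),cl.round(4),np.linalg.norm(tip-col))
for e in(tip-col,tip-cl):print(np.degrees(np.arctan2(e[1],e[0])))
fl=T(500,228,.008,215,400);fr=T(615,205,.008,215,400);bl=T(462,28,.008,215,400);br=T(577,8,.008,215,400)
print('foot',fl,fr,np.linalg.norm(fl-fr),np.degrees(np.arctan2(*(fr-fl)[1::-1])),np.degrees(np.arctan2(*(fl-bl)[1::-1])))
print('scene tip',S(512,293,.225),'collar',S(628,198,.225))
# refine: rail top fit, rod fit by depth
t=np.load('top0.npz');X=t['X']
def box(c,ang,w,l,zlo,zhi):
    u=np.array([np.cos(ang),np.sin(ang)]);n=np.array([-u[1],u[0]])
    q=X[...,:2]-c[:2];return X[(abs(q@u)<l)&(abs(q@n)<w)&(X[...,2]>zlo)&(X[...,2]<zhi)]
for nm,A,B,w in(('rail',a,b,.02),('rod',tip,cl,.012)):
    q=box((A+B)/2,np.arctan2(*(B-A)[1::-1]),w,np.linalg.norm(B-A)/2,.215,.245)
    l=cv2.fitLine(q[:,:2].astype(np.float32),cv2.DIST_HUBER,0,.01,.01).ravel();print(nm,len(q),l,np.degrees(np.arctan2(l[1],l[0])),np.median(q[:,2]))
o=r.get_obs();print(np.degrees(R.from_quat(o['tool_rot']).as_matrix()))
E
```

```text
rail [0.42   0.4271 0.239 ] [0.7141 0.2508 0.239 ] 0.3428600673679876
rack y ang 149.06688294218785 -30.933117057812165
L [0.4647 0.3641 0.237 ] [0.466 0.365 0.237]
S [0.5516 0.3138 0.237 ] [0.5518 0.3165 0.237 ]
M [0.6363 0.2606 0.237 ] [0.6364 0.2622 0.237 ]
rod [0.5286 0.1167 0.225 ] [0.6569 0.1394 0.23  ] [0.7163 0.149  0.23  ] 0.13035713796900233
-169.9528603399803
-170.21724651904563
foot [0.63251549 0.17930042 0.008     ] [0.64704578 0.09487216 0.008     ] 0.08566947637929626 -80.23492732435308 -170.35632200108606
scene tip [0.53110183 0.11957431 0.225     ] collar [0.65706364 0.1409076  0.225     ]
rail 1291 [ 0.8567538  -0.5157256   0.5890103   0.32114774] -31.045967 0.2374684684041335
rod 323 [0.9844624  0.17559576 0.62399995 0.13499835] 10.113329 0.22940658373676343
[[-5.57762628e+01  1.31077285e+01 -4.81345774e-02]
 [ 1.31078019e+01  5.57761412e+01 -1.18119471e-01]
 [ 1.98353707e-02 -1.25998830e-01 -5.72956375e+01]]
```

The 3D points agree between cameras. Peg spacing comes out at 100 mm, the eyes sit 31 mm before the rail, and the tip to collar distance is about 129 mm. In yaw, rack x is at 59° and hook x at 10°. Moving over the large pan.

```bash
cat > st.py <<'E'
from h import *
import sys
o=r.get_obs();M=R.from_quat(o['tool_rot']).as_matrix();y=M[:,1]
print('t',round(o['time'],2),'p',o['tool_pos'].round(4),'yaw',round(np.degrees(np.arctan2(y[1],y[0])),2),'z',M[:,2].round(3),'F',o['contact_force'].round(1),'T',o['ft_torque'].round(2),'w',round(o['width']*85.4,1),'gf',round(float(o['gripper_force']),1),'q',o['joints'].round(2))
g=[float(a) for a in sys.argv[1:]]
if g:
    d=(np.array(g[:3])-o['tool_pos'])/.025;print('to go units',d.round(3),'turn',round(np.deg2rad((g[3]-np.degrees(np.arctan2(y[1],y[0]))+90)%180-90),4))
E
python3 -m inch '.778 -.73 .125 0 0 -.1176 60;.778 -.73 .125 0 0 -.1176 60;.778 -.73 .125 0 0 -.1176 60;.778 -.73 .125 0 0 -.1176 60;.778 -.73 .125 0 0 -.1176 60;.778 -.73 .125 0 0 -.1176 60;.778 -.73 .125 0 0 -.1176 60;.778 -.73 .125 0 0 -.1176 60;.778 -.73 .125 0 0 -.1176 60;.778 -.73 .125 0 0 -.1176 60;.778 -.73 .125 0 0 -.1176 60;.778 -.73 .125 0 0 -.1176 60;.778 -.73 .125 0 0 -.1176 60;.778 -.73 .125 0 0 -.1176 60;.778 -.73 .125 0 0 -.1176 60;.778 -.73 .125 0 0 -.1176 60;0 0 0 0 0 0 60;0 0 0 0 0 0 60' 30
python3 st.py .4653 .3646 .202 -31
```

```text
time: 1.6
tool_pos: [0.4662, 0.3642, 0.2809]
tool_rot: [0.871, 0.492, -0.0, -0.0]
contact_force: [0.1, -0.4, 0.5]
width: 0.702
gripper_force: 0.0
t 1.6 p [0.4662 0.3642 0.2809] yaw -31.11 z [-0.001 -0.    -1.   ] F [ 0.1 -0.4  0.5] T [0.01 0.02 0.02] w 59.9 gf 0.0 q [0.49 0.07 1.73 0.   1.34 1.03]
to go units [-0.036  0.017 -3.156] turn 0.0019
```

```bash
python3 -m inch '-.036 .017 -.7 0 0 .002 60;0 0 -.7 0 0 0 60;0 0 -.7 0 0 0 60;0 0 -.7 0 0 0 60;0 0 -.356 0 0 0 60;0 0 0 0 0 0 60;0 0 0 0 0 0 24;0 0 0 0 0 0 24;0 0 0 0 0 0 24;0 0 0 0 0 0 24;0 0 0 0 0 0 24;0 0 0 0 0 0 24;0 0 0 0 0 0 24;0 0 0 0 0 0 24' 50
python3 st.py
```

```text
time: 2.77
tool_pos: [0.4653, 0.3662, 0.2041]
tool_rot: [0.87, 0.493, 0.001, -0.0]
contact_force: [-1.6, 2.2, 5.5]
width: 0.346
gripper_force: 51.3
t 2.77 p [0.4653 0.3662 0.2041] yaw -30.92 z [ 0.002  0.002 -1.   ] F [-1.6  2.2  5.5] T [ 0.24  0.13 -0.04] w 29.5 gf 51.3 q [0.5  0.13 1.81 0.   1.2  1.03]
```

```bash
python3 -m inch '0 0 .06 0 0 0 24;0 0 0 0 0 0 24;0 0 0 0 0 0 24' 50
python3 st.py; python3 -m inch '0 0 .06 0 0 0 24;0 0 0 0 0 0 24;0 0 0 0 0 0 24' 50; python3 st.py
```

```text
time: 3.02
tool_pos: [0.4649, 0.3655, 0.2041]
tool_rot: [0.87, 0.493, 0.0, 0.0]
contact_force: [0.2, 0.2, 2.9]
width: 0.347
gripper_force: 50.8
t 3.02 p [0.4649 0.3655 0.2041] yaw -30.92 z [ 0.  0. -1.] F [0.2 0.2 2.9] T [ 0.24 -0.03  0.03] w 29.6 gf 50.8 q [ 0.49  0.13  1.81 -0.    1.2   1.03]
time: 3.27
tool_pos: [0.4641, 0.3648, 0.2042]
tool_rot: [0.87, 0.493, -0.001, 0.0]
contact_force: [-0.1, -0.7, -0.7]
width: 0.342
gripper_force: 50.5
t 3.27 p [0.4641 0.3648 0.2042] yaw -30.92 z [-0.002 -0.002 -1.   ] F [-0.1 -0.7 -0.7] T [-0.03 -0.    0.  ] w 29.2 gf 50.5 q [ 0.49  0.13  1.81 -0.    1.2   1.03]
```

```bash
python3 -m inch '0 0 .06 0 0 0 24;0 0 0 0 0 0 24;0 0 0 0 0 0 24' 50
python3 st.py; python3 -m inch '-.103 -.171 0 0 0 0 24;-.103 -.171 0 0 0 0 24;-.103 -.171 0 0 0 0 24;-.103 -.171 0 0 0 0 24;0 0 0 0 0 0 24' 50; python3 st.py
```

```text
time: 3.52
tool_pos: [0.4643, 0.3652, 0.2062]
tool_rot: [0.87, 0.493, -0.001, 0.0]
contact_force: [-0.2, -0.1, -1.6]
width: 0.345
gripper_force: 50.5
t 3.52 p [0.4643 0.3652 0.2062] yaw -30.92 z [-0.001 -0.001 -1.   ] F [-0.2 -0.1 -1.6] T [-0.02  0.04 -0.01] w 29.5 gf 50.5 q [ 0.49  0.13  1.81 -0.    1.21  1.03]
time: 3.93
tool_pos: [0.4537, 0.3475, 0.2068]
tool_rot: [0.87, 0.493, -0.0, 0.0]
contact_force: [-0.6, 0.6, -1.8]
width: 0.341
gripper_force: 50.3
t 3.93 p [0.4537 0.3475 0.2068] yaw -30.94 z [-0.001 -0.001 -1.   ] F [-0.6  0.6 -1.8] T [-0.05  0.04  0.03] w 29.1 gf 50.3 q [ 0.48  0.08  1.86 -0.    1.2   1.02]
```

```bash
python3 -m inch '-.18 -.3 0 0 0 0 24;-.18 -.3 0 0 0 0 24;-.18 -.3 0 0 0 0 24;-.18 -.3 0 0 0 0 24;0 0 .4 0 0 0 24;0 0 .4 0 0 0 24;.216 -.683 .4 0 0 -.0713 24;.216 -.683 .4 0 0 -.0713 24;.216 -.683 0 0 0 -.0713 24;.216 -.683 0 0 0 -.0713 24;.216 -.683 0 0 0 -.0713 24;.216 -.683 0 0 0 -.0713 24;.216 -.683 0 0 0 -.0713 24;.216 -.683 0 0 0 -.0713 24;.216 -.683 0 0 0 -.0713 24;.216 -.683 0 0 0 -.0713 24;.216 -.683 0 0 0 -.0713 24;.216 -.683 0 0 0 -.0713 24;0 0 0 0 0 0 24;0 0 0 0 0 0 24' 50
python3 st.py .5005 .1128 .2062 -80
python3 - <<'E'
from h import *
p,d=eyes.camera('top');s,e=eyes.camera('scene');np.savez('t1.npz',p=p,s=s)
a=cv2.resize(p[130:275,215:315],None,fx=4,fy=4,interpolation=2);b=cv2.resize(s[95:240,210:310],None,fx=4,fy=4,interpolation=2)
cv2.imwrite('pics/c3.png',np.hstack([a,b])[...,::-1])
E
```

```text
time: 5.6
tool_pos: [0.502, 0.1132, 0.2484]
tool_rot: [0.996, 0.087, 0.001, -0.0]
contact_force: [-0.5, -0.3, -2.7]
width: 0.34
gripper_force: 50.5
t 5.6 p [0.502  0.1132 0.2484] yaw -79.98 z [ 0.002  0.001 -1.   ] F [-0.5 -0.3 -2.7] T [-0.01 -0.01 -0.04] w 29.1 gf 50.5 q [ 0.02 -0.09  1.95  0.    1.28  1.42]
to go units [-0.061 -0.015 -1.686] turn -0.0004
```

View pics/c3.png

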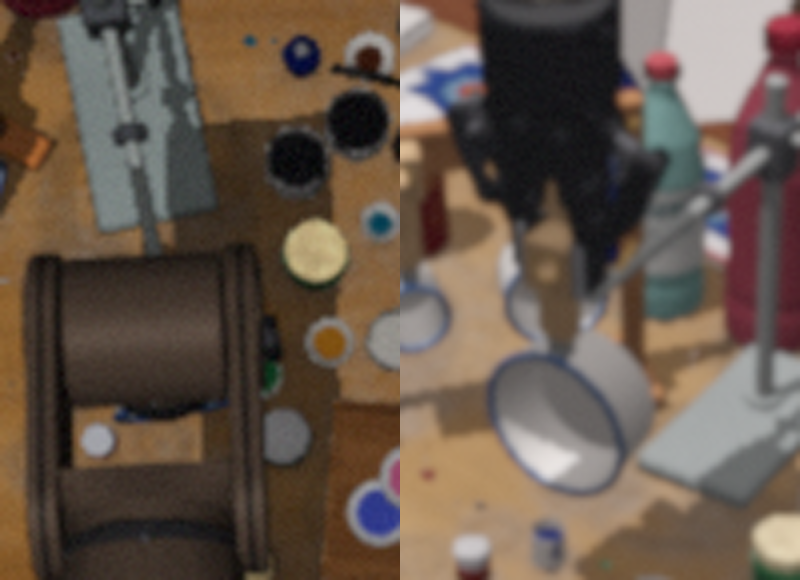

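The large pan is held upright with its bowl facing away from the stand, and the rod tip points at the handle eye (around (610,285) in the right half). Lowering and starting the insertion.

```bash
python3 -m inch '0 .03 -.55 0 0 0 24;0 0 -.55 0 0 0 24;0 0 -.55 0 0 0 24;0 0 -.03 0 0 0 24;0 0 0 0 0 0 24;0 0 0 0 0 0 24' 50
python3 st.py .5005 .1136 .2062 -80
python3 -m inch '.197 .035 0 0 0 0 24;.197 .035 0 0 0 0 24;.197 .035 0 0 0 0 24;.197 .035 0 0 0 0 24;.197 .035 0 0 0 0 24;0 0 0 0 0 0 24' 50;python3 st.py
```

```text
time: 6.2
tool_pos: [0.5015, 0.1149, 0.2059]
tool_rot: [0.996, 0.088, 0.001, -0.0]
contact_force: [-0.2, 0.1, -2.8]
width: 0.34
gripper_force: 50.4
t 6.2 p [0.5015 0.1149 0.2059] yaw -79.87 z [ 0.001  0.    -1.   ] F [-0.2  0.1 -2.8] T [0.02 0.01 0.01] w 29.0 gf 50.4 q [ 0.03 -0.05  1.99  0.    1.2   1.42]
to go units [-0.041 -0.051  0.014] turn -0.0023
time: 6.7
tool_pos: [0.5269, 0.1187, 0.2051]
tool_rot: [0.996, 0.088, 0.0, -0.0]
contact_force: [0.1, 0.5, -2.9]
width: 0.34
gripper_force: 50.5
t 6.7 p [0.5269 0.1187 0.2051] yaw -79.95 z [ 0.001  0.    -1.   ] F [ 0.1  0.5 -2.9] T [-0.    0.03  0.  ] w 29.0 gf 50.5 q [0.03 0.01 1.93 0.   1.19 1.43]
```

```bash
python3 -m inch '.197 .035 .015 0 0 0 24;.197 .035 .015 0 0 0 24;.197 .035 0 0 0 0 24;0 0 0 0 0 0 24' 50;python3 st.py
python3 -m inch '.118 .021 .01 0 0 0 24;.118 .021 .01 0 0 0 24;.118 .021 0 0 0 0 24;0 0 0 0 0 0 24' 50;python3 st.py
python3 -m inch '.118 .021 .01 0 0 0 24;.118 .021 .01 0 0 0 24;.118 .021 0 0 0 0 24;0 0 0 0 0 0 24' 50;python3 st.py
```

```text
time: 7.03
tool_pos: [0.5417, 0.1213, 0.2058]
tool_rot: [0.996, 0.088, 0.001, -0.0]
contact_force: [0.5, -0.2, -2.0]
width: 0.344
gripper_force: 50.5
t 7.03 p [0.5417 0.1213 0.2058] yaw -79.95 z [ 0.001  0.    -1.   ] F [ 0.5 -0.2 -2. ] T [-0.18 -0.11  0.04] w 29.4 gf 50.5 q [0.04 0.04 1.9  0.   1.2  1.43]
time: 7.37
tool_pos: [0.5492, 0.1227, 0.2064]
tool_rot: [0.996, 0.088, -0.001, 0.0]
contact_force: [-2.8, -3.1, -0.7]
width: 0.342
gripper_force: 51.0
t 7.37 p [0.5492 0.1227 0.2064] yaw -79.93 z [-0.002 -0.001 -1.   ] F [-2.8 -3.1 -0.7] T [-0.34  0.42  0.03] w 29.2 gf 51.0 q [ 0.04  0.06  1.88 -0.    1.2   1.44]
time: 7.7
tool_pos: [0.5583, 0.1243, 0.2076]
tool_rot: [0.996, 0.088, -0.0, 0.0]
contact_force: [-2.9, -1.7, 2.8]
width: 0.343
gripper_force: 51.3
t 7.7 p [0.5583 0.1243 0.2076] yaw -79.93 z [-0. -0. -1.] F [-2.9 -1.7  2.8] T [-0.31  0.4   0.02] w 29.3 gf 51.3 q [ 0.04  0.08  1.86 -0.    1.2   1.44]
```

```bash
python3 -m inch '.118 -.02 0 0 0 0 24;.118 .021 0 0 0 0 24;.118 .021 0 0 0 0 24;0 0 0 0 0 0 24' 50;python3 st.py
python3 -m inch '.118 .021 0 0 0 0 24;.118 .021 0 0 0 0 24;.118 .021 0 0 0 0 24;.118 .021 0 0 0 0 24;0 0 0 0 0 0 24' 50;python3 st.py
```

```text
time: 8.03
tool_pos: [0.5692, 0.1256, 0.2082]
tool_rot: [0.996, 0.088, 0.003, -0.001]
contact_force: [3.0, 1.8, 1.1]
width: 0.344
gripper_force: 51.1
t 8.03 p [0.5692 0.1256 0.2082] yaw -79.95 z [ 0.006  0.002 -1.   ] F [3.  1.8 1.1] T [ 0.16 -0.38 -0.05] w 29.4 gf 51.1 q [0.04 0.1  1.83 0.   1.2  1.44]
time: 8.45
tool_pos: [0.5805, 0.1273, 0.2073]
tool_rot: [0.996, 0.088, 0.002, -0.0]
contact_force: [0.9, -0.0, 3.9]
width: 0.345
gripper_force: 51.3
t 8.45 p [0.5805 0.1273 0.2073] yaw -79.95 z [ 0.004  0.001 -1.   ] F [ 0.9 -0.   3.9] T [ 0.08 -0.11 -0.  ] w 29.4 gf 51.3 q [0.05 0.13 1.81 0.   1.2  1.44]
```

```bash
python3 -m inch '.118 .021 .03 0 0 0 24;.118 .021 .03 0 0 0 24;.118 .021 0 0 0 0 24;.118 .021 0 0 0 0 24;0 0 0 0 0 0 24' 50;python3 st.py
python3 -m inch '.118 .021 0 0 0 0 24;.118 .021 0 0 0 0 24;.118 .021 0 0 0 0 24;.118 .021 0 0 0 0 24;0 0 0 0 0 0 24' 50;python3 st.py
python3 -m inch '.118 .021 0 0 0 0 24;.118 .021 0 0 0 0 24;.118 .021 0 0 0 0 24;.118 .021 0 0 0 0 24;0 0 0 0 0 0 24' 50;python3 st.py
```

```text
time: 8.87
tool_pos: [0.5911, 0.1292, 0.2069]
tool_rot: [0.996, 0.088, -0.0, -0.0]
contact_force: [0.0, -0.1, -2.5]
width: 0.344
gripper_force: 50.6
t 8.87 p [0.5911 0.1292 0.2069] yaw -79.95 z [-0.  0. -1.] F [ 0.  -0.1 -2.5] T [-0.01  0.02 -0.01] w 29.4 gf 50.6 q [0.05 0.16 1.78 0.   1.21 1.44]
time: 9.28
tool_pos: [0.6031, 0.1313, 0.208]
tool_rot: [0.996, 0.088, 0.0, -0.0]
contact_force: [0.3, -0.0, -3.2]
width: 0.343
gripper_force: 50.6
t 9.28 p [0.6031 0.1313 0.208 ] yaw -79.94 z [ 0.001  0.    -1.   ] F [ 0.3 -0.  -3.2] T [ 0.02 -0.08  0.  ] w 29.3 gf 50.6 q [0.05 0.18 1.75 0.   1.21 1.45]
time: 9.7
tool_pos: [0.6149, 0.1335, 0.2081]
tool_rot: [0.996, 0.088, 0.0, -0.0]
contact_force: [0.5, 0.1, -3.8]
width: 0.347
gripper_force: 50.5
t 9.7 p [0.6149 0.1335 0.2081] yaw -79.94 z [ 0.  0. -1.] F [ 0.5  0.1 -3.8] T [ 0.01 -0.04 -0.04] w 29.6 gf 50.5 q [0.05 0.21 1.72 0.   1.22 1.45]
```

```bash
python3 -m inch '.118 .021 -.02 0 0 0 24;.118 .021 0 0 0 0 24;.118 .021 0 0 0 0 24;.118 .021 0 0 0 0 24;.118 .021 0 0 0 0 24;.118 .021 0 0 0 0 24;.118 .021 0 0 0 0 24;0 0 0 0 0 0 24' 50;python3 st.py
python3 -m inch '.059 .0105 0 0 0 0 24;.059 .0105 0 0 0 0 24;.059 .0105 0 0 0 0 24;0 0 0 0 0 0 24' 50;python3 st.py
```

```text
time: 10.37
tool_pos: [0.6355, 0.1371, 0.2077]
tool_rot: [0.996, 0.088, 0.0, 0.0]
contact_force: [0.2, 0.5, -2.7]
width: 0.343
gripper_force: 50.5
t 10.37 p [0.6355 0.1371 0.2077] yaw -79.94 z [ 0.  0. -1.] F [ 0.2  0.5 -2.7] T [-0.03 -0.03 -0.03] w 29.3 gf 50.5 q [ 0.06  0.25  1.66 -0.    1.23  1.45]
time: 10.7
tool_pos: [0.6396, 0.1378, 0.2077]
tool_rot: [0.996, 0.088, 0.0, -0.0]
contact_force: [0.5, 0.2, -2.9]
width: 0.341
gripper_force: 50.5
t 10.7 p [0.6396 0.1378 0.2077] yaw -79.94 z [ 0.  0. -1.] F [ 0.5  0.2 -2.9] T [ 0.02 -0.01 -0.  ] w 29.1 gf 50.5 q [0.06 0.26 1.65 0.   1.23 1.45]
```

```bash
python3 -m inch '.059 .0105 0 0 0 0 24;.059 .0105 0 0 0 0 24;0 0 0 0 0 0 24' 50;python3 st.py
python3 -m inch '.04 .007 0 0 0 0 24;.04 .007 0 0 0 0 24;0 0 0 0 0 0 24' 50;python3 st.py
```

```text
time: 10.95
tool_pos: [0.6404, 0.138, 0.2076]
tool_rot: [0.996, 0.088, -0.003, 0.0]
contact_force: [-6.9, -2.1, 1.3]
width: 0.347
gripper_force: 51.0
t 10.95 p [0.6404 0.138  0.2076] yaw -79.92 z [-0.007 -0.001 -1.   ] F [-6.9 -2.1  1.3] T [-0.28  1.   -0.01] w 29.6 gf 51.0 q [ 0.06  0.27  1.65 -0.    1.24  1.45]
time: 11.2
tool_pos: [0.6404, 0.138, 0.2076]
tool_rot: [0.996, 0.088, -0.006, 0.001]
contact_force: [-13.9, -2.9, 3.5]
width: 0.343
gripper_force: 51.4
t 11.2 p [0.6404 0.138  0.2076] yaw -79.91 z [-0.013 -0.002 -1.   ] F [-13.9  -2.9   3.5] T [-0.46  1.96 -0.02] w 29.3 gf 51.4 q [ 0.06  0.27  1.64 -0.    1.24  1.45]
```

```bash
python3 -m inch '-.12 -.021 0 0 0 0 24;0 0 -.04 0 0 0 24;0 0 0 0 0 0 24' 50;python3 st.py
python3 -m inch '0 0 -.05 0 0 0 24;0 0 0 0 0 0 24' 50;python3 st.py
```

```text
time: 11.45
tool_pos: [0.6405, 0.1381, 0.2069]
tool_rot: [0.996, 0.088, -0.001, 0.0]
contact_force: [-5.6, -2.0, 0.7]
width: 0.345
gripper_force: 50.9
t 11.45 p [0.6405 0.1381 0.2069] yaw -79.93 z [-0.003 -0.    -1.   ] F [-5.6 -2.   0.7] T [-0.12  0.82 -0.04] w 29.4 gf 50.9 q [ 0.06  0.26  1.65 -0.    1.23  1.45]
time: 11.62
tool_pos: [0.6404, 0.1381, 0.2057]
tool_rot: [0.996, 0.088, -0.002, 0.0]
contact_force: [-7.1, -0.5, 1.3]
width: 0.342
gripper_force: 51.0
t 11.62 p [0.6404 0.1381 0.2057] yaw -79.93 z [-0.003 -0.001 -1.   ] F [-7.1 -0.5  1.3] T [-0.13  0.93  0.01] w 29.2 gf 51.0 q [ 0.06  0.27  1.65 -0.    1.23  1.45]
```

```bash
python3 -m inch '-.045 -.008 0 0 0 0 24;0 0 0 0 0 0 24;0 0 0 0 0 0 24' 50;python3 st.py
python3 -m inch '0 0 -.03 0 0 0 24;0 0 0 0 0 0 24' 50;python3 st.py
```

```text
time: 11.87
tool_pos: [0.6404, 0.1381, 0.2054]
tool_rot: [0.996, 0.088, 0.0, -0.0]
contact_force: [-2.5, -0.5, -1.6]
width: 0.347
gripper_force: 50.7
t 11.87 p [0.6404 0.1381 0.2054] yaw -79.94 z [ 0.  0. -1.] F [-2.5 -0.5 -1.6] T [-0.01  0.23 -0.02] w 29.6 gf 50.7 q [0.06 0.26 1.65 0.   1.22 1.45]
time: 12.03
tool_pos: [0.6404, 0.138, 0.2045]
tool_rot: [0.996, 0.088, 0.0, -0.0]
contact_force: [-1.4, 0.5, -1.0]
width: 0.346
gripper_force: 50.7
t 12.03 p [0.6404 0.138  0.2045] yaw -79.94 z [ 0.  0. -1.] F [-1.4  0.5 -1. ] T [-0.05  0.19 -0.01] w 29.6 gf 50.7 q [0.06 0.26 1.65 0.   1.22 1.45]
```

```bash
python3 -m inch '0 0 -.03 0 0 0 24;0 0 0 0 0 0 24' 50;python3 st.py
python3 -m inch '0 0 0 0 0 0 34;0 0 0 0 0 0 40;0 0 0 0 0 0 60;0 0 0 0 0 0 60;0 0 0 0 0 0 60;0 0 0 0 0 0 60' 50;python3 st.py
```

```text
time: 12.2
tool_pos: [0.6404, 0.138, 0.2042]
tool_rot: [0.996, 0.088, 0.0, 0.0]
contact_force: [-2.2, -0.3, -0.7]
width: 0.346
gripper_force: 50.9
t 12.2 p [0.6404 0.138  0.2042] yaw -79.94 z [ 0.  0. -1.] F [-2.2 -0.3 -0.7] T [-0.02  0.31  0.  ] w 29.5 gf 50.9 q [ 0.06  0.26  1.65 -0.    1.22  1.45]
time: 12.7
tool_pos: [0.6404, 0.138, 0.2041]
tool_rot: [0.996, 0.088, 0.0, -0.0]
contact_force: [-0.4, 0.0, 0.0]
width: 0.699
gripper_force: 0.0
t 12.7 p [0.6404 0.138  0.2041] yaw -79.94 z [ 0.001  0.    -1.   ] F [-0.4  0.   0. ] T [0.02 0.06 0.04] w 59.7 gf 0.0 q [0.06 0.26 1.65 0.   1.22 1.45]
```

```bash
python3 -m inch '0 0 .5 0 0 0 60;0 0 .9 0 0 0 60;0 0 .9 0 0 0 60;0 0 .9 0 0 0 60;-.02 .617 0 0 0 .1068 60;-.02 .617 0 0 0 .1068 60;-.02 .617 0 0 0 .1068 60;-.02 .617 0 0 0 .1068 60;-.02 .617 0 0 0 .1068 60;-.02 .617 0 0 0 .1068 60;-.02 .617 0 0 0 .1068 60;-.02 .617 0 0 0 .1068 60;0 0 0 0 0 0 60;0 0 0 0 0 0 60' 50;python3 st.py .6363 .2614 .204 -31
python3 - <<'E'
from h import *
s,e=eyes.camera('scene')
b=cv2.resize(s[95:225,130:330],None,fx=4,fy=4,interpolation=2)
cv2.imwrite('pics/c4.png',b[...,::-1])
E
```

```text
time: 13.87
tool_pos: [0.6362, 0.2618, 0.2847]
tool_rot: [0.871, 0.492, 0.0, 0.0]
contact_force: [1.1, -0.1, -0.4]
width: 0.703
gripper_force: 0.0
t 13.87 p [0.6362 0.2618 0.2847] yaw -31.06 z [ 0.001 -0.    -1.   ] F [ 1.1 -0.1 -0.4] T [-0.02  0.04  0.  ] w 60.0 gf 0.0 q [ 0.24  0.28  1.49 -0.    1.37  0.79]
to go units [ 3.000e-03 -1.500e-02 -3.227e+00] turn 0.001
```

View pics/c4.png

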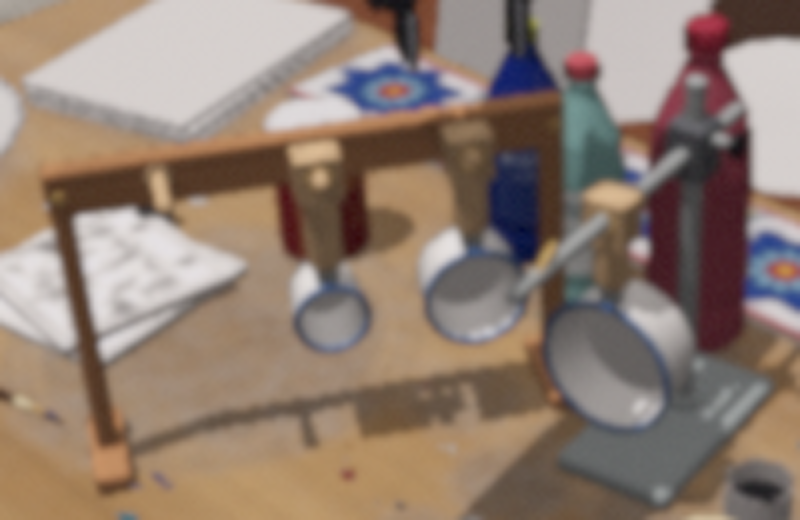

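The large pan hangs straight at the stop (handle at about (612,200)) with the catch up at (548,255). Now the medium pan.

```bash
python3 -m inch '0 -.01 -.8 0 0 .001 60;0 0 -.8 0 0 0 60;0 0 -.8 0 0 0 60;0 0 -.6 0 0 0 60;0 0 -.2 0 0 0 60;0 0 0 0 0 0 60;0 0 0 0 0 0 24;0 0 0 0 0 0 24;0 0 0 0 0 0 24;0 0 0 0 0 0 24;0 0 0 0 0 0 24;0 0 0 0 0 0 24;0 0 0 0 0 0 24' 50
python3 st.py
python3 -m inch '0 0 .06 0 0 0 24;0 0 .04 0 0 0 24;0 0 0 0 0 0 24;0 0 0 0 0 0 24' 50;python3 st.py
```

```text
time: 15.0
tool_pos: [0.6372, 0.2613, 0.2062]
tool_rot: [0.87, 0.493, 0.002, 0.001]
contact_force: [0.3, -0.2, 5.4]
width: 0.348
gripper_force: 51.8
t 15.0 p [0.6372 0.2613 0.2062] yaw -30.93 z [ 0.004  0.001 -1.   ] F [ 0.3 -0.2  5.4] T [-0.06  0.02 -0.  ] w 29.7 gf 51.8 q [ 0.24  0.33  1.56 -0.    1.24  0.78]
time: 15.33
tool_pos: [0.6363, 0.2612, 0.2063]
tool_rot: [0.87, 0.493, 0.0, -0.0]
contact_force: [1.1, 0.4, 1.3]
width: 0.341
gripper_force: 51.3
t 15.33 p [0.6363 0.2612 0.2063] yaw -30.92 z [ 0.  0. -1.] F [1.1 0.4 1.3] T [ 0.06 -0.19  0.  ] w 29.1 gf 51.3 q [0.24 0.33 1.56 0.   1.24 0.78]
```

```bash
python3 -m inch '0 0 .08 0 0 0 24;0 0 .03 0 0 0 24;0 0 0 0 0 0 24;0 0 0 0 0 0 24' 50;python3 st.py
```

```text
time: 15.67
tool_pos: [0.6356, 0.261, 0.2081]
tool_rot: [0.87, 0.493, -0.001, -0.0]
contact_force: [0.4, -0.8, -1.7]
width: 0.337
gripper_force: 51.0
t 15.67 p [0.6356 0.261  0.2081] yaw -30.92 z [-0.002 -0.001 -1.   ] F [ 0.4 -0.8 -1.7] T [-0.03  0.02 -0.02] w 28.8 gf 51.0 q [0.24 0.33 1.56 0.   1.25 0.78]
```

```bash
python3 -m inch '-.103 -.171 0 0 0 0 24;-.103 -.171 0 0 0 0 24;-.103 -.171 0 0 0 0 24;-.103 -.171 0 0 0 0 24;-.103 -.171 0 0 0 0 24;-.103 -.171 0 0 0 0 24;-.103 -.171 0 0 0 0 24;-.103 -.171 0 0 0 0 24;0 0 0 0 0 0 24' 50;python3 st.py .515 .227 .2481 -31
```

```text
time: 16.42
tool_pos: [0.6152, 0.2261, 0.2092]
tool_rot: [0.87, 0.493, -0.0, 0.0]
contact_force: [0.4, 0.3, -2.6]
width: 0.347
gripper_force: 50.9
t 16.42 p [0.6152 0.2261 0.2092] yaw -30.96 z [-0. -0. -1.] F [ 0.4  0.3 -2.6] T [-0.04  0.07  0.02] w 29.6 gf 50.9 q [ 0.2   0.26  1.65 -0.    1.23  0.74]
to go units [-4.008  0.037  1.555] turn -0.0006
```

```bash
python3 -m inch '-.5 0 0 0 0 0 24;-.7 0 0 0 0 0 24;-.7 0 .4 0 0 0 24;-.7 0 .4 0 0 0 24;-.7 0 .4 0 0 0 24;-.7 0 .4 0 0 0 24;-.05 -.376 0 0 0 -.0713 24;-.05 -.376 0 0 0 -.0713 24;-.05 -.376 0 0 0 -.0713 24;-.05 -.376 0 0 0 -.0713 24;-.05 -.376 0 0 0 -.0713 24;-.05 -.376 0 0 0 -.0713 24;-.05 -.376 0 0 0 -.0713 24;-.05 -.376 0 0 0 -.0713 24;-.05 -.376 0 0 0 -.0713 24;-.05 -.376 0 0 0 -.0713 24;-.05 -.376 0 0 0 -.0713 24;-.05 -.376 0 0 0 -.0713 24;0 0 0 0 0 0 24;0 0 0 0 0 0 24' 50;python3 st.py .5005 .1133 .2082 -80
```

```text
time: 18.08
tool_pos: [0.5007, 0.1141, 0.2494]
tool_rot: [0.996, 0.088, 0.0, -0.0]
contact_force: [-0.2, 0.3, -1.7]
width: 0.348
gripper_force: 50.9
t 18.08 p [0.5007 0.1141 0.2494] yaw -79.9 z [ 0.001  0.001 -1.   ] F [-0.2  0.3 -1.7] T [-0.   -0.05  0.01] w 29.7 gf 50.9 q [ 0.03 -0.09  1.95  0.    1.28  1.42]
to go units [-0.009 -0.032 -1.648] turn -0.0018
```

```bash
python3 -m inch '0 -.03 -.55 0 0 -.002 24;0 0 -.55 0 0 0 24;0 0 -.55 0 0 0 24;0 0 0 0 0 0 24;0 0 0 0 0 0 24' 50;python3 st.py .5005 .1133 .2082 -80
python3 -m inch '.197 .035 0 0 0 0 24;.197 .035 0 0 0 0 24;.197 .035 0 0 0 0 24;.197 .035 0 0 0 0 24;.197 .035 0 0 0 0 24;0 0 0 0 0 0 24' 50;python3 st.py
```

```text
time: 18.5
tool_pos: [0.5001, 0.1139, 0.2073]
tool_rot: [0.996, 0.087, -0.001, -0.0]
contact_force: [0.3, 0.2, -2.3]
width: 0.346
gripper_force: 50.8
t 18.5 p [0.5001 0.1139 0.2073] yaw -79.98 z [-0.002  0.    -1.   ] F [ 0.3  0.2 -2.3] T [ 0.03 -0.02  0.05] w 29.6 gf 50.8 q [ 0.03 -0.05  1.99  0.    1.2   1.42]
to go units [ 0.015 -0.024  0.038] turn -0.0004
time: 19.0
tool_pos: [0.5265, 0.1178, 0.2083]
tool_rot: [0.996, 0.087, 0.001, 0.0]
contact_force: [-0.9, -0.7, -2.2]
width: 0.339
gripper_force: 50.8
t 19.0 p [0.5265 0.1178 0.2083] yaw -80.07 z [ 0.001  0.    -1.   ] F [-0.9 -0.7 -2.2] T [-0.04  0.01  0.04] w 29.0 gf 50.8 q [0.03 0.01 1.93 0.   1.2  1.43]
```

```bash
python3 -m inch '.197 .035 0 0 0 0 24;.197 .035 0 0 0 0 24;.118 .021 0 0 0 0 24;.118 .021 0 0 0 0 24;0 0 0 0 0 0 24' 50;python3 st.py
python3 -m inch '.118 .021 0 0 0 0 24;.118 .021 0 0 0 0 24;.118 .021 0 0 0 0 24;0 0 0 0 0 0 24' 50;python3 st.py
python3 -m inch '.118 .021 0 0 0 0 24;.118 .021 0 0 0 0 24;.118 .021 0 0 0 0 24;0 0 0 0 0 0 24' 50;python3 st.py
```

```text
time: 19.42
tool_pos: [0.5415, 0.1206, 0.2079]
tool_rot: [0.996, 0.087, 0.0, -0.0]
contact_force: [-0.3, -0.1, -2.2]
width: 0.345
gripper_force: 50.9
t 19.42 p [0.5415 0.1206 0.2079] yaw -80.07 z [ 0.  0. -1.] F [-0.3 -0.1 -2.2] T [0.05 0.03 0.06] w 29.4 gf 50.9 q [0.04 0.04 1.9  0.   1.2  1.43]
time: 19.75
tool_pos: [0.5492, 0.1221, 0.2085]
tool_rot: [0.996, 0.087, -0.002, 0.0]
contact_force: [-4.5, -0.3, 3.4]
width: 0.344
gripper_force: 51.6
t 19.75 p [0.5492 0.1221 0.2085] yaw -80.06 z [-0.003 -0.    -1.   ] F [-4.5 -0.3  3.4] T [-0.03  0.6  -0.  ] w 29.4 gf 51.6 q [ 0.04  0.06  1.88 -0.    1.21  1.44]
time: 20.08
tool_pos: [0.5592, 0.1239, 0.2093]
tool_rot: [0.996, 0.087, 0.0, -0.0]
contact_force: [-2.8, 1.0, 3.8]
width: 0.342
gripper_force: 51.7
t 20.08 p [0.5592 0.1239 0.2093] yaw -80.06 z [ 0.001  0.    -1.   ] F [-2.8  1.   3.8] T [ 0.03  0.2  -0.04] w 29.2 gf 51.7 q [0.04 0.08 1.85 0.   1.21 1.44]
```

```bash
python3 -m inch '.118 .021 0 0 0 0 24;.118 .021 0 0 0 0 24;.118 .021 0 0 0 0 24;.118 .021 0 0 0 0 24;.118 .021 0 0 0 0 24;.118 .021 0 0 0 0 24;0 0 0 0 0 0 24' 50;python3 st.py
python3 -m inch '.118 .021 0 0 0 0 24;.118 .021 0 0 0 0 24;.118 .021 0 0 0 0 24;.118 .021 0 0 0 0 24;0 0 0 0 0 0 24' 50;python3 st.py
python3 -m inch '.118 .021 0 0 0 0 24;.118 .021 0 0 0 0 24;.118 .021 0 0 0 0 24;.118 .021 0 0 0 0 24;0 0 0 0 0 0 24' 50;python3 st.py
```

```text
time: 20.67
tool_pos: [0.5781, 0.1271, 0.2086]
tool_rot: [0.996, 0.086, 0.002, -0.0]
contact_force: [1.0, 1.0, 5.0]
width: 0.345
gripper_force: 51.7
t 20.67 p [0.5781 0.1271 0.2086] yaw -80.08 z [ 0.004  0.001 -1.   ] F [1. 1. 5.] T [ 0.01 -0.05  0.02] w 29.5 gf 51.7 q [0.04 0.12 1.81 0.   1.2  1.44]
time: 21.08
tool_pos: [0.5888, 0.129, 0.2067]
tool_rot: [0.996, 0.086, 0.0, -0.0]
contact_force: [0.2, -1.3, -2.2]
width: 0.345
gripper_force: 51.0
t 21.08 p [0.5888 0.129  0.2067] yaw -80.08 z [ 0.001  0.    -1.   ] F [ 0.2 -1.3 -2.2] T [-0.02  0.07  0.  ] w 29.4 gf 51.0 q [0.05 0.15 1.78 0.   1.21 1.44]
time: 21.5
tool_pos: [0.6006, 0.1311, 0.2077]
tool_rot: [0.996, 0.087, 0.0, -0.0]
contact_force: [-1.0, -0.6, -2.4]
width: 0.346
gripper_force: 51.0
t 21.5 p [0.6006 0.1311 0.2077] yaw -80.07 z [ 0.  0. -1.] F [-1.  -0.6 -2.4] T [-0.02 -0.04  0.02] w 29.5 gf 51.0 q [0.05 0.18 1.75 0.   1.21 1.45]
```

```bash
python3 -m inch '.118 .021 0 0 0 0 24;.118 .021 0 0 0 0 24;.118 .021 0 0 0 0 24;.118 .021 0 0 0 0 24;0 0 0 0 0 0 24' 50;python3 st.py
python3 -m inch '.059 .0105 0 0 0 0 24;.059 .0105 0 0 0 0 24;0 0 0 0 0 0 24' 50;python3 st.py
python3 -m inch '.059 .0105 0 0 0 0 24;0 0 0 0 0 0 24' 50;python3 st.py
```

```text
time: 21.92
tool_pos: [0.6124, 0.1332, 0.208]
tool_rot: [0.996, 0.087, 0.0, -0.0]
contact_force: [-0.3, -0.3, -2.3]
width: 0.343
gripper_force: 51.0
t 21.92 p [0.6124 0.1332 0.208 ] yaw -80.07 z [ 0.001  0.    -1.   ] F [-0.3 -0.3 -2.3] T [0.04 0.01 0.01] w 29.3 gf 51.0 q [0.05 0.2  1.72 0.   1.22 1.45]
time: 22.17
tool_pos: [0.6148, 0.1337, 0.2079]
tool_rot: [0.996, 0.087, -0.0, 0.0]
contact_force: [-0.2, -0.0, -2.3]
width: 0.341
gripper_force: 50.9
t 22.17 p [0.6148 0.1337 0.2079] yaw -80.06 z [-0. -0. -1.] F [-0.2 -0.  -2.3] T [ 0.01 -0.    0.07] w 29.1 gf 50.9 q [ 0.05  0.21  1.72 -0.    1.22  1.45]
time: 22.33
tool_pos: [0.6149, 0.1337, 0.2078]
tool_rot: [0.996, 0.087, -0.002, 0.0]
contact_force: [-4.7, -1.6, -0.6]
width: 0.342
gripper_force: 51.3
t 22.33 p [0.6149 0.1337 0.2078] yaw -80.06 z [-0.004 -0.001 -1.   ] F [-4.7 -1.6 -0.6] T [-0.21  0.72 -0.04] w 29.2 gf 51.3 q [ 0.05  0.21  1.71 -0.    1.22  1.45]
```

```bash
python3 -m inch '.059 .0105 0 0 0 0 24;0 0 0 0 0 0 24' 50;python3 st.py
python3 -m inch '-.07 -.012 -.05 0 0 0 24;0 0 -.04 0 0 0 24;0 0 0 0 0 0 24' 50;python3 st.py
```

```text
time: 22.5
tool_pos: [0.6149, 0.1337, 0.2078]
tool_rot: [0.996, 0.087, -0.005, 0.0]
contact_force: [-9.9, -3.4, 2.1]
width: 0.346
gripper_force: 51.6
t 22.5 p [0.6149 0.1337 0.2078] yaw -80.05 z [-0.009 -0.002 -1.   ] F [-9.9 -3.4  2.1] T [-0.32  1.35 -0.06] w 29.6 gf 51.6 q [ 0.05  0.21  1.71 -0.    1.23  1.45]
time: 22.75
tool_pos: [0.615, 0.1338, 0.2063]
tool_rot: [0.996, 0.087, -0.001, 0.0]
contact_force: [-6.3, -0.6, 1.9]
width: 0.346
gripper_force: 51.6
t 22.75 p [0.615  0.1338 0.2063] yaw -80.06 z [-0.003 -0.001 -1.   ] F [-6.3 -0.6  1.9] T [-0.23  0.89  0.04] w 29.5 gf 51.6 q [ 0.05  0.21  1.72 -0.    1.22  1.45]
```

```bash
python3 -m inch '-.06 -.01 0 0 0 0 24;0 0 0 0 0 0 24;0 0 0 0 0 0 24' 50;python3 st.py
python3 -m inch '0 0 0 0 0 0 34;0 0 0 0 0 0 40;0 0 0 0 0 0 60;0 0 0 0 0 0 60;0 0 0 0 0 0 60;0 0 0 0 0 0 60' 50;python3 st.py .5517 .3155 .285 -31
```

```text
time: 23.0
tool_pos: [0.6149, 0.1337, 0.2063]
tool_rot: [0.996, 0.087, 0.001, -0.0]
contact_force: [-2.3, 0.6, 1.5]
width: 0.344
gripper_force: 51.2
t 23.0 p [0.6149 0.1337 0.2063] yaw -80.07 z [ 0.001  0.    -1.   ] F [-2.3  0.6  1.5] T [-0.02  0.24 -0.08] w 29.4 gf 51.2 q [0.05 0.21 1.72 0.   1.21 1.45]
time: 23.5
tool_pos: [0.6145, 0.1337, 0.2057]
tool_rot: [0.996, 0.087, 0.0, -0.0]
contact_force: [0.4, -0.4, 0.3]
width: 0.705
gripper_force: 0.0
t 23.5 p [0.6145 0.1337 0.2057] yaw -80.06 z [ 0.  0. -1.] F [ 0.4 -0.4  0.3] T [0.   0.02 0.06] w 60.2 gf 0.0 q [0.05 0.21 1.72 0.   1.21 1.45]
to go units [-2.513  7.273  3.173] turn 0.8563
```

```bash
python3 -m inch '0 0 .5 0 0 0 60;0 0 .9 0 0 0 60;0 0 .9 0 0 0 60;0 0 .9 0 0 0 60;-.212 .601 0 0 0 .0714 60;-.212 .601 0 0 0 .0714 60;-.212 .601 0 0 0 .0714 60;-.212 .601 0 0 0 .0714 60;-.212 .601 0 0 0 .0714 60;-.212 .601 0 0 0 .0714 60;-.212 .601 0 0 0 .0714 60;-.212 .601 0 0 0 .0714 60;-.212 .601 0 0 0 .0714 60;-.212 .601 0 0 0 .0714 60;-.212 .601 0 0 0 .0714 60;-.212 .601 0 0 0 .0714 60;0 0 0 0 0 0 60;0 0 0 0 0 0 60' 50;python3 st.py .551 .314 .204 -31
python3 - <<'E'
from h import *
s,e=eyes.camera('scene')
b=cv2.resize(s[95:225,130:330],None,fx=4,fy=4,interpolation=2)
cv2.imwrite('pics/c5.png',b[...,::-1])
E
```

```text
time: 25.0
tool_pos: [0.5508, 0.3144, 0.2866]
tool_rot: [0.87, 0.493, 0.0, 0.0]
contact_force: [-1.0, 0.2, 0.1]
width: 0.7
gripper_force: 0.0
t 25.0 p [0.5508 0.3144 0.2866] yaw -30.97 z [ 0.001 -0.    -1.   ] F [-1.   0.2  0.1] T [-0.05  0.03  0.  ] w 59.8 gf 0.0 q [ 0.36  0.16  1.62 -0.    1.36  0.9 ]
to go units [ 0.008 -0.016 -3.304] turn -0.0004
```

View pics/c5.png

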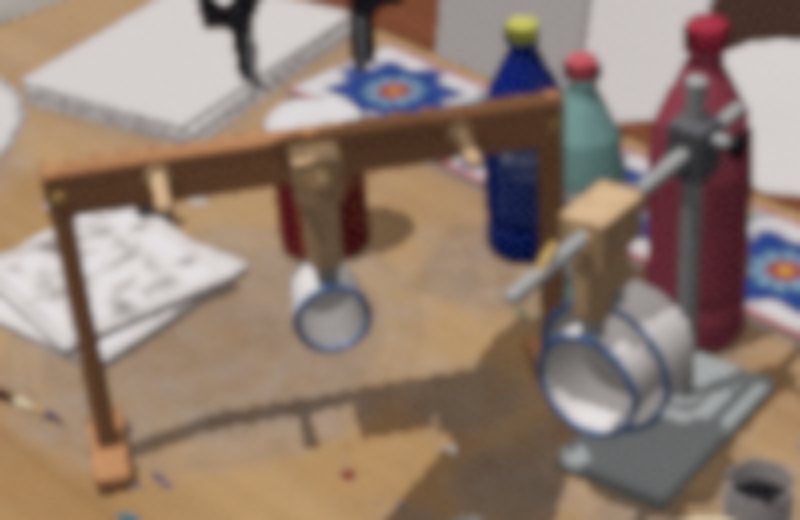

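The medium pan is nested against the large one, with the handles flush at about (600,205) and the catch up at (548,255). Now the small pan.

```bash
python3 -m inch '0 -.015 -.8 0 0 0 60;0 0 -.8 0 0 0 60;0 0 -.8 0 0 0 60;0 0 -.7 0 0 0 60;0 0 -.2 0 0 0 60;0 0 0 0 0 0 60;0 0 0 0 0 0 24;0 0 0 0 0 0 24;0 0 0 0 0 0 24;0 0 0 0 0 0 24;0 0 0 0 0 0 24;0 0 0 0 0 0 24;0 0 0 0 0 0 24' 50
python3 st.py
python3 -m inch '0 0 .06 0 0 0 24;0 0 .06 0 0 0 24;0 0 0 0 0 0 24;0 0 0 0 0 0 24' 50;python3 st.py
```

```text
time: 26.13
tool_pos: [0.552, 0.3138, 0.2054]
tool_rot: [0.87, 0.493, 0.002, 0.001]
contact_force: [-0.3, -0.9, 5.5]
width: 0.343
gripper_force: 51.3
t 26.13 p [0.552  0.3138 0.2054] yaw -30.97 z [ 0.004  0.001 -1.   ] F [-0.3 -0.9  5.5] T [-0.2  -0.07 -0.04] w 29.3 gf 51.3 q [ 0.36  0.22  1.71 -0.    1.21  0.9 ]
time: 26.47
tool_pos: [0.5503, 0.3135, 0.2055]
tool_rot: [0.87, 0.493, -0.001, -0.0]
contact_force: [-1.0, 0.5, 0.3]
width: 0.342
gripper_force: 50.8
t 26.47 p [0.5503 0.3135 0.2055] yaw -30.97 z [-0.002 -0.    -1.   ] F [-1.   0.5  0.3] T [-0.06  0.09  0.01] w 29.2 gf 50.8 q [0.36 0.22 1.71 0.   1.22 0.9 ]
```

```bash
python3 -m inch '0 0 .08 0 0 0 24;0 0 .02 0 0 0 24;0 0 0 0 0 0 24;-.103 -.171 0 0 0 0 24;-.103 -.171 0 0 0 0 24;-.103 -.171 0 0 0 0 24;-.103 -.171 0 0 0 0 24;0 0 0 0 0 0 24' 50;python3 st.py
python3 -m inch '-.103 -.171 0 0 0 0 24;-.103 -.171 0 0 0 0 24;-.103 -.171 0 0 0 0 24;-.103 -.171 0 0 0 0 24;-.103 -.171 0 0 0 0 24;-.103 -.171 0 0 0 0 24;0 0 0 0 0 0 24' 50;python3 st.py .5005 .1135 .2475 -80
```

```text
time: 27.13
tool_pos: [0.54, 0.2956, 0.2086]
tool_rot: [0.87, 0.492, -0.0, 0.0]
contact_force: [-0.8, 0.9, -2.0]
width: 0.342
gripper_force: 50.6
t 27.13 p [0.54   0.2956 0.2086] yaw -31.01 z [-0.001 -0.    -1.   ] F [-0.8  0.9 -2. ] T [-0.03 -0.04  0.02] w 29.2 gf 50.6 q [ 0.34  0.18  1.75 -0.    1.22  0.88]
time: 27.72
tool_pos: [0.5246, 0.2701, 0.2086]
tool_rot: [0.87, 0.492, -0.0, 0.0]
contact_force: [-0.7, 0.3, -1.8]
width: 0.343
gripper_force: 50.6
t 27.72 p [0.5246 0.2701 0.2086] yaw -31.0 z [-0. -0. -1.] F [-0.7  0.3 -1.8] T [ 0.03 -0.01  0.01] w 29.3 gf 50.6 q [ 0.3   0.12  1.81 -0.    1.21  0.84]
to go units [-0.965 -6.263  1.555] turn -0.8552
```

```bash
python3 -m inch '-.08 -.522 .4 0 0 -.0713 24;-.08 -.522 .4 0 0 -.0713 24;-.08 -.522 .4 0 0 -.0713 24;-.08 -.522 .35 0 0 -.0713 24;-.08 -.522 0 0 0 -.0713 24;-.08 -.522 0 0 0 -.0713 24;-.08 -.522 0 0 0 -.0713 24;-.08 -.522 0 0 0 -.0713 24;-.08 -.522 0 0 0 -.0713 24;-.08 -.522 0 0 0 -.0713 24;-.08 -.522 0 0 0 -.0713 24;-.08 -.522 0 0 0 -.0713 24;0 0 0 0 0 0 24;0 0 -.5 0 0 0 24;0 0 -.5 0 0 0 24;0 0 -.5 0 0 0 24;0 0 0 0 0 0 24;0 0 0 0 0 0 24' 50;python3 st.py .5005 .1135 .2077 -80
```

```text
time: 29.22
tool_pos: [0.4999, 0.1147, 0.2076]
tool_rot: [0.996, 0.088, -0.002, -0.0]
contact_force: [-0.4, 0.2, -0.8]
width: 0.339
gripper_force: 50.5
t 29.22 p [0.4999 0.1147 0.2076] yaw -79.93 z [-0.004  0.    -1.   ] F [-0.4  0.2 -0.8] T [ 0.02 -0.01  0.  ] w 28.9 gf 50.5 q [ 0.03 -0.05  1.99  0.    1.21  1.42]
to go units [ 0.024 -0.048  0.002] turn -0.0012
```

```bash
python3 -m inch '.197 0 0 0 0 -.001 24;.197 .03 0 0 0 0 24;.197 .035 0 0 0 0 24;.197 .035 0 0 0 0 24;.197 .035 0 0 0 0 24;0 0 0 0 0 0 24' 50;python3 st.py .5265 .118 .2077 -80
python3 -m inch '.197 .035 0 0 0 0 24;.197 .035 0 0 0 0 24;.118 .021 0 0 0 0 24;.118 .021 0 0 0 0 24;0 0 0 0 0 0 24' 50;python3 st.py
```

```text
time: 29.72
tool_pos: [0.5269, 0.1178, 0.2097]
tool_rot: [0.996, 0.087, 0.001, -0.0]
contact_force: [1.5, 0.3, -4.6]
width: 0.345
gripper_force: 50.2
t 29.72 p [0.5269 0.1178 0.2097] yaw -80.06 z [ 0.001  0.    -1.   ] F [ 1.5  0.3 -4.6] T [ 0.09 -0.33 -0.02] w 29.5 gf 50.2 q [0.03 0.01 1.93 0.   1.2  1.43]
to go units [-0.014  0.008 -0.079] turn 0.0011
time: 30.13
tool_pos: [0.542, 0.1205, 0.2096]
tool_rot: [0.996, 0.087, 0.0, -0.0]
contact_force: [0.7, -0.0, -4.6]
width: 0.343
gripper_force: 50.2
t 30.13 p [0.542  0.1205 0.2096] yaw -80.06 z [ 0.  0. -1.] F [ 0.7 -0.  -4.6] T [ 0.05 -0.07 -0.04] w 29.3 gf 50.2 q [0.04 0.04 1.89 0.   1.2  1.43]
```

```bash
python3 -m inch '0 0 -.07 0 0 0 24;.118 .021 0 0 0 0 24;.118 .021 0 0 0 0 24;.118 .021 0 0 0 0 24;0 0 0 0 0 0 24' 50;python3 st.py
python3 -m inch '.118 .021 0 0 0 0 24;.118 .021 0 0 0 0 24;.118 .021 0 0 0 0 24;0 0 0 0 0 0 24' 50;python3 st.py
python3 -m inch '.118 .021 0 0 0 0 24;.118 .021 0 0 0 0 24;.118 .021 0 0 0 0 24;0 0 0 0 0 0 24' 50;python3 st.py
python3 -m inch '.118 .021 0 0 0 0 24;.118 .021 0 0 0 0 24;.118 .021 0 0 0 0 24;0 0 0 0 0 0 24' 50;python3 st.py
```

```text
time: 30.55
tool_pos: [0.5508, 0.122, 0.2093]
tool_rot: [0.996, 0.087, 0.0, 0.0]
contact_force: [-2.3, -0.6, 2.2]
width: 0.344
gripper_force: 51.1
t 30.55 p [0.5508 0.122  0.2093] yaw -80.05 z [ 0. -0. -1.] F [-2.3 -0.6  2.2] T [-0.01  0.43 -0.04] w 29.4 gf 51.1 q [ 0.04  0.06  1.87 -0.    1.21  1.44]
time: 30.88
tool_pos: [0.5601, 0.1237, 0.2095]
tool_rot: [0.996, 0.087, 0.001, -0.0]
contact_force: [-1.1, 0.7, 3.5]
width: 0.345
gripper_force: 51.2
t 30.88 p [0.5601 0.1237 0.2095] yaw -80.05 z [ 0.002  0.    -1.   ] F [-1.1  0.7  3.5] T [ 0.1   0.23 -0.  ] w 29.5 gf 51.2 q [0.04 0.08 1.85 0.   1.2  1.44]
time: 31.22
tool_pos: [0.5699, 0.1254, 0.2092]
tool_rot: [0.996, 0.087, 0.002, -0.0]
contact_force: [0.4, 0.5, 4.4]
width: 0.342
gripper_force: 51.3
t 31.22 p [0.5699 0.1254 0.2092] yaw -80.06 z [ 0.005  0.001 -1.   ] F [0.4 0.5 4.4] T [ 0.08 -0.13 -0.02] w 29.2 gf 51.3 q [0.04 0.1  1.83 0.   1.2  1.44]
time: 31.55
tool_pos: [0.5781, 0.1269, 0.2084]
tool_rot: [0.996, 0.087, 0.001, -0.0]
contact_force: [0.6, 0.9, 4.6]
width: 0.344
gripper_force: 51.4
t 31.55 p [0.5781 0.1269 0.2084] yaw -80.06 z [ 0.003  0.001 -1.   ] F [0.6 0.9 4.6] T [ 0.01  0.   -0.02] w 29.4 gf 51.4 q [0.04 0.12 1.81 0.   1.21 1.44]
```

```bash
python3 -m inch '.118 .021 0 0 0 0 24;.118 .021 0 0 0 0 24;0 0 0 0 0 0 24' 50;python3 st.py
python3 -m inch '.059 .0105 0 0 0 0 24;.059 .0105 0 0 0 0 24;0 0 0 0 0 0 24' 50;python3 st.py
python3 -m inch '.059 .0105 0 0 0 0 24;0 0 0 0 0 0 24' 50;python3 st.py
```

```text
time: 31.8
tool_pos: [0.5838, 0.1279, 0.2084]
tool_rot: [0.996, 0.087, 0.001, -0.0]
contact_force: [0.6, -0.3, 5.0]
width: 0.344
gripper_force: 51.4
t 31.8 p [0.5838 0.1279 0.2084] yaw -80.06 z [ 0.002  0.    -1.   ] F [ 0.6 -0.3  5. ] T [ 0.08 -0.03  0.08] w 29.4 gf 51.4 q [0.05 0.14 1.8  0.   1.21 1.44]
time: 32.05
tool_pos: [0.5855, 0.1283, 0.2067]
tool_rot: [0.996, 0.087, -0.001, -0.0]
contact_force: [-0.2, 0.2, -2.0]
width: 0.342
gripper_force: 50.7
t 32.05 p [0.5855 0.1283 0.2067] yaw -80.06 z [-0.001  0.    -1.   ] F [-0.2  0.2 -2. ] T [ 0.    0.01 -0.01] w 29.2 gf 50.7 q [0.05 0.14 1.79 0.   1.21 1.44]
time: 32.22
tool_pos: [0.5868, 0.1285, 0.2069]
tool_rot: [0.996, 0.087, -0.001, -0.0]
contact_force: [0.4, -0.1, -1.1]
width: 0.346
gripper_force: 50.7
t 32.22 p [0.5868 0.1285 0.2069] yaw -80.06 z [-0.002 -0.    -1.   ] F [ 0.4 -0.1 -1.1] T [ 0.    0.04 -0.01] w 29.5 gf 50.7 q [0.05 0.15 1.79 0.   1.21 1.44]
```

The drop in upward force (Fz) at x≈0.585 shows the catch springing up behind the handle. Now pushing gently home.

```bash
python3 -m inch '.05 .009 0 0 0 0 24;.04 .007 0 0 0 0 24;0 0 0 0 0 0 24' 50;python3 st.py
python3 -m inch '.05 .009 0 0 0 0 24;0 0 0 0 0 0 24' 50;python3 st.py
```

```text
time: 32.47
tool_pos: [0.5896, 0.1289, 0.208]
tool_rot: [0.996, 0.087, -0.0, -0.0]
contact_force: [0.2, 0.6, -1.7]
width: 0.345
gripper_force: 50.7
t 32.47 p [0.5896 0.1289 0.208 ] yaw -80.05 z [-0.  0. -1.] F [ 0.2  0.6 -1.7] T [-0.05  0.02 -0.07] w 29.4 gf 50.7 q [0.05 0.15 1.78 0.   1.21 1.44]
time: 32.63
tool_pos: [0.5903, 0.1291, 0.208]
tool_rot: [0.996, 0.087, -0.001, 0.0]
contact_force: [-1.9, -1.0, -1.4]
width: 0.342
gripper_force: 50.6
t 32.63 p [0.5903 0.1291 0.208 ] yaw -80.05 z [-0.002 -0.    -1.   ] F [-1.9 -1.  -1.4] T [-0.04  0.24 -0.03] w 29.2 gf 50.6 q [ 0.05  0.15  1.78 -0.    1.21  1.44]
```

```bash
python3 -m inch '.06 .0105 0 0 0 0 24;0 0 0 0 0 0 24' 50;python3 st.py
python3 -m inch '-.04 -.007 -.05 0 0 0 24;0 0 -.04 0 0 0 24;-.03 -.005 0 0 0 0 24;0 0 0 0 0 0 24;0 0 0 0 0 0 24' 50;python3 st.py
```

```text
time: 32.8
tool_pos: [0.5902, 0.1291, 0.208]
tool_rot: [0.996, 0.087, -0.003, 0.0]
contact_force: [-8.2, -0.9, 1.7]
width: 0.341
gripper_force: 51.1
t 32.8 p [0.5902 0.1291 0.208 ] yaw -80.04 z [-0.006 -0.001 -1.   ] F [-8.2 -0.9  1.7] T [-0.25  1.05  0.  ] w 29.1 gf 51.1 q [ 0.05  0.16  1.77 -0.    1.22  1.45]
time: 33.22
tool_pos: [0.5904, 0.1291, 0.206]
tool_rot: [0.996, 0.087, -0.0, -0.0]
contact_force: [-3.3, 0.3, -0.4]
width: 0.344
gripper_force: 50.7
t 33.22 p [0.5904 0.1291 0.206 ] yaw -80.06 z [-0.  0. -1.] F [-3.3  0.3 -0.4] T [-0.06  0.42  0.01] w 29.4 gf 50.7 q [0.05 0.15 1.78 0.   1.21 1.44]
```

```bash
python3 -m inch '-.02 -.003 -.025 0 0 0 24;0 0 0 0 0 0 24;0 0 0 0 0 0 24;0 0 0 0 0 0 34;0 0 0 0 0 0 40;0 0 0 0 0 0 60;0 0 0 0 0 0 60;0 0 0 0 0 0 60;0 0 0 0 0 0 60;0 0 .5 0 0 0 60;0 0 .9 0 0 0 60;0 0 .9 0 0 0 60;0 0 .9 0 0 0 60;-.5 .8 0 0 0 0 60;-.5 .8 0 0 0 0 60;-.5 .8 0 0 0 0 60;-.5 .8 0 0 0 0 60;-.5 .8 0 0 0 0 60;-.5 .8 0 0 0 0 60;0 0 0 0 0 0 60' 50;python3 st.py
python3 - <<'E'
from h import *
s,e=eyes.camera('scene')
b=cv2.resize(s[105:215,230:330],None,fx=5,fy=5,interpolation=2)
p,_=eyes.camera('top')
a=cv2.resize(p[130:240,225:285],None,fx=5,fy=5,interpolation=2)
cv2.imwrite('pics/c6.png',np.hstack([b,a])[...,::-1])
E
```

```text
time: 34.88
tool_pos: [0.5131, 0.252, 0.2866]
tool_rot: [0.996, 0.089, 0.0, -0.001]
contact_force: [-0.1, 0.7, -0.4]
width: 0.701
gripper_force: 0.0
t 34.88 p [0.5131 0.252  0.2866] yaw -79.84 z [ 0.     0.002 -1.   ] F [-0.1  0.7 -0.4] T [ 0.06 -0.02 -0.04] w 59.8 gf 0.0 q [0.28 0.02 1.78 0.   1.35 1.67]
```

View pics/c6.png

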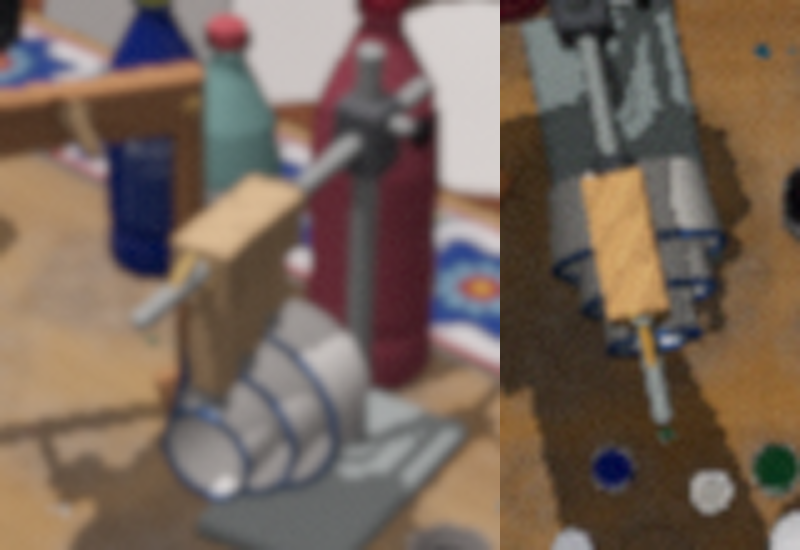

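The three pans hang nested with their handles flush, and the brass catch stands up in front of the last one ((185,265) in the left half). The gripper is clear.

```bash
python3 -c "
from bench import r
print(r.finish_job())"
```

```text
the job is handed in; nothing more can be done
None
```

The large, medium and small pans now hang nested on the hook in that order, each pushed home with the catch up in front of the small one, and the job was handed in after about 35 s; no verdict came back.

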